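# Set out the tasting row by shade

## Task

Set out the tasting row: put the four brown-to-ivory chocolates on the white tray, one centred on each gold ring, in order of shade from the lightest at the white-card end to the darkest at the black-card end. Set each one down standing upright (do not drop it or tip it over), and leave the red one where it is.

Things in the scene. Friction and masses are not known exactly. Their poses are not given: they have to be found in the camera images.
- choc_white: the lightest: ivory-white domed chocolate, round, 44 mm diameter, 34 mm tall: straight upright side for the lowest 18 mm, then a rounded dome; three tiny gold flecks on top; about 40 g; origin at the centre of its flat underside, z up out of the dome; loose, standing on the counter (z = 0) at the start
- choc_caramel: second lightest: golden caramel brown domed chocolate, round, 44 mm diameter, 34 mm tall: straight upright side for the lowest 18 mm, then a rounded dome; three tiny gold flecks on top; about 40 g; origin at the centre of its flat underside, z up out of the dome; loose, standing on the counter (z = 0) at the start
- choc_milk: second darkest: mid-brown milk domed chocolate, round, 44 mm diameter, 34 mm tall: straight upright side for the lowest 18 mm, then a rounded dome; three tiny gold flecks on top; about 40 g; origin at the centre of its flat underside, z up out of the dome; loose, standing on the counter (z = 0) at the start
- choc_dark: the darkest: almost black dark domed chocolate, round, 44 mm diameter, 34 mm tall: straight upright side for the lowest 18 mm, then a rounded dome; three tiny gold flecks on top; about 40 g; origin at the centre of its flat underside, z up out of the dome; loose, standing on the counter (z = 0) at the start
- mark_1: one of four identical gilt ring marks (54 mm outside diameter, flat, 1 mm, no obstacle) printed in a straight row, 75 mm apart, on a fixed white ceramic tray; the row runs along the tray's y axis and mark_1 is number 1 counted from its -y end; origin at the ring's centre, on the tray top, which is 10 mm above the counter; the tray is 80 mm (x) by 440 mm (y)
- mark_2: one of four identical gilt ring marks (54 mm outside diameter, flat, 1 mm, no obstacle) printed in a straight row, 75 mm apart, on a fixed white ceramic tray; the row runs along the tray's y axis and mark_2 is number 2 counted from its -y end; origin at the ring's centre, on the tray top, which is 10 mm above the counter; the tray is 80 mm (x) by 440 mm (y)
- mark_3: one of four identical gilt ring marks (54 mm outside diameter, flat, 1 mm, no obstacle) printed in a straight row, 75 mm apart, on a fixed white ceramic tray; the row runs along the tray's y axis and mark_3 is number 3 counted from its -y end; origin at the ring's centre, on the tray top, which is 10 mm above the counter; the tray is 80 mm (x) by 440 mm (y)
- mark_4: one of four identical gilt ring marks (54 mm outside diameter, flat, 1 mm, no obstacle) printed in a straight row, 75 mm apart, on a fixed white ceramic tray; the row runs along the tray's y axis and mark_4 is number 4 counted from its -y end; origin at the ring's centre, on the tray top, which is 10 mm above the counter; the tray is 80 mm (x) by 440 mm (y)
- card_black: small black leaning card on a foot, 42 mm wide along the row, 40 mm deep, 40 mm tall, fixed on the tray 75 mm beyond the last mark at one end of the row (beside mark_1 or mark_4, it changes): this is the dark end; an equal white card stands at the other, light end; origin at the centre of its underside, on the tray top
- candy_red: red sweet of the same shape, size and origin as the chocolates (44 mm diameter, 34 mm tall), loose, standing among them on the counter; to be left where it is. Two small blue dishes of nibs (52 mm wide, 23 mm tall, fixed, not listed) also stand among the chocolates; all these neighbours have gaps of at least 25 mm between them
Things that resemble listed ones, but are neither listed nor needed, are in the scene too. What is shaped like the choc_milk but purple is not meant.

How it is judged:
By the outcome, as a careful person would: the job done as asked, in the order asked, and still so for the second after the job is handed in, with the robot touching nothing.
It also fails if it takes over 83 s, if anything falls off the work surface, if the arm or the gripper's body presses on something with over 40 N, if the wrist force passes 120 N, or if a joint passes its speed limit or range.

## Robot

A 7-joint arm with a two-finger parallel gripper is mounted at the origin on the work surface. World frame = base frame: x ahead of the robot, y to its left, z up, the work surface at z = 0. Lengths are in m, angles in degrees, forces in N, time in s.
With the tool pointing down it reaches from about 0.425 to 0.825 m from the base axis. Payload 3.6 kg.
Tool frame: the origin (TCP) lies on the centre line of the jaws, within the pads' length; the fingertips stand 11 mm ahead of it and the grasp point (between the pads) lies 8 mm behind it; z points along the fingers, y is the line along which they close (so a half turn about z gives the same grasp; the last joint's range is limited). The gripper opens to 85 mm and grips with 20 to 120 N. Pads are 22 mm wide; open, the fingers measure 114 mm over their backs; the gripper's body (76 mm by 85 mm) begins 54 mm behind the grasp point. The pads swing forward as they close: fully open they stand 13 mm farther back than shut.
Start: joints at [-78.696, 35.231, -0.722, 81.555, 0.464, 63.22, -2.315], TCP at [0.144, 0.634, 0.242] pointing down, gripper open.
Joint ranges: [-178.69, 178.69], [-17.37, 117.87], [-77.05, 75.6], [15.02, 138.74], [-78.02, 258.01], [0.78, 113.62], [-162.83, 162.83]. Speed limits (degrees/s): [159.86, 159.86, 180, 180, 180, 180, 180].

## Interface

Orientations are given as [roll, pitch, yaw] about the fixed x, y, z axes, in that order (R = Rz(yaw) Ry(pitch) Rx(roll)).
In Python, from station import readout, viewer, ticket gives the robot as it stands.
- The arm moves only by the shell command python3 -m handwheel 'ROWS' [OPENING]. ROWS is a JSON object of lists of equal length, an entry for each row: "travel": the shift along the tool's x, y, z in m, a list of three; "yaw": the turn about the tool's z in degrees. A call has 1 to 20 rows; each row is the pose to reach, as a shift and turn from the pose commanded when the call began, along the tool's axes at that moment; what a row does not reach only later rows make up. A row lasts 1/8 s, in which the tool goes at most 62.5 mm and 10.7 degrees, less where a joint would pass 70% of its speed; a pose out of reach is approached as far as the arm can. A call with a gripper value outside its range is refused whole. OPENING is the opening, from 0 (shut) to 1 (fully open), set as the call begins (- or left out, the last holds). The fingers move at their own pace and stop on an object; the grip force is fixed at half the most. Time passes only in rows, so rows that repeat a pose let the fingers close. It gives the time, the measured TCP pose, the force, the opening and the grip force at its end, in the units of the state.
- readout.get_state(): the state, without advancing time (a new reading comes with each control period).
- viewer.camera(name): name is "scene" or "top" or "wrist"; returns a dict with "frame" (400x640x3 uint8, blue, green, red), "intrinsics" (3x3 intrinsics, pixels), "eye" and "rotation" of the camera in the world. Camera axes: x right, y down, z forward; pixel columns grow to the right and rows downward; lengths in m; the calibration is good to about 2 mm. A picture is of the moment at which its call begins. There is no depth.
- ticket.job_done(): hands the job in; it is judged then, once.
The state is a dict: "clock": time; "joint_positions": joint angles; "qvel": joint speeds; "joint_torque": joint torques, N m; "tool_pos": TCP position; "ee_rot": TCP orientation; "contact_force": force on the tool from outside, world axes, zero at the start; "torque": the same for the moment, N m; "opening": finger opening in m; "grip_force": force on a finger pad.
Only numpy, scipy, OpenCV 4.12 (cv2) and the standard library are available. Lean on these libraries where they do the work, as an engineer would, in place of code of your own. Each camera call takes 0.05 s, during which the arm holds its last target. There are 200 camera calls.

## Working session

There is one attempt and no reset: what is moved stays moved. The work goes in short steps, Python scripts to look and compute and a shell command to move; the robot and the scene stay as the last step left them, time stands still between calls to the robot, and variables do not carry over. Pictures are saved under pics/ and viewed, at most 14 in all, crops included, and the job is handed in when it is done.

```bash
mkdir -p pics; ls; python3 - <<'E'
from station import readout, viewer
import cv2,pickle
s=readout.get_state(); print({k:s[k] for k in("clock","tool_pos","ee_rot","opening","contact_force")})
d={}
for n in("scene","top"):
    c=viewer.camera(n); d[n]=c; cv2.imwrite(f"pics/{n}0.png",c["frame"]); print(n,c["eye"],c["rotation"],c["intrinsics"])
pickle.dump(d,open("c0.pkl","wb"))
E
```

```text
pics
{'clock': 0.0, 'tool_pos': array([0.14406119, 0.63307086, 0.24112589]), 'ee_rot': array([-1.79851273e+02, -2.75652233e-04,  1.67180676e+02]), 'opening': 0.08496881900575942, 'contact_force': array([ 0.60615502,  0.74598739, -0.00248019])}
scene [1.1710254  0.20193783 0.57739284] [-131.57758056    0.89993693  107.04304635] [[368.09551648   0.         312.57151678]
 [  0.         368.09551648 195.12849015]
 [  0.           0.           1.        ]]
top [4.60394624e-01 9.38273615e-04 1.01920065e+00] [-170.75917349   -0.9263937   -89.7743183 ] [[513.66258162   0.         323.65661596]
 [  0.         513.66258162 198.61583323]
 [  0.           0.           1.        ]]
```

View pics/top0.png

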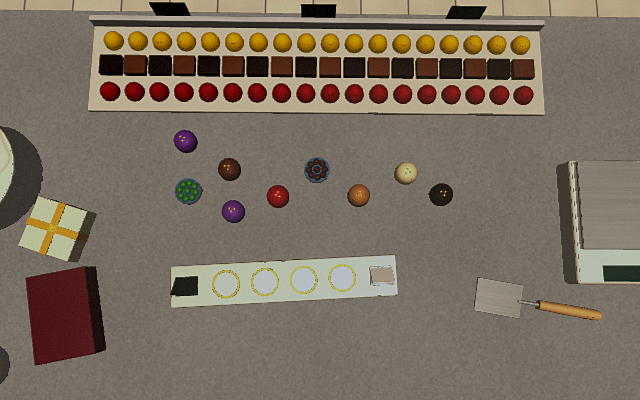

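View pics/scene0.png

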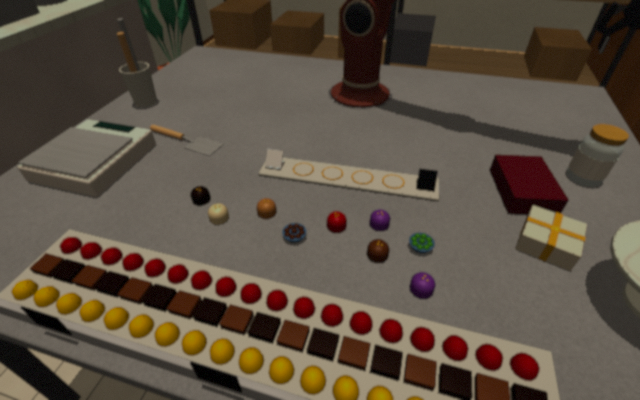

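```bash
cat > h.py <<'E'
import numpy as np,cv2
from scipy.spatial.transform import Rotation as R
from scipy.optimize import minimize
def rot(c):
    r=np.array(c["rotation"]); return r if r.shape==(3,3) else R.from_euler("xyz",r,degrees=True).as_matrix()
def proj(c,P):
    q=(np.asarray(P,float)-c["eye"])@rot(c); q=q@np.array(c["intrinsics"]).T; return q[:,:2]/q[:,2:]
def ray(c,uv,z):
    d=rot(c)@np.linalg.solve(np.array(c["intrinsics"]),[uv[0],uv[1],1]); e=np.array(c["eye"]); return (e+d*(z-e[2])/d[2])[:2]
t=np.linspace(0,2*np.pi,72,endpoint=False)
def ringpts(r,z): return np.c_[r*np.cos(t),r*np.sin(t),0*t+z]
M=np.vstack([ringpts(.022,0),ringpts(.022,.009)]+[ringpts(.022*np.cos(a),.018+.016*np.sin(a)) for a in np.linspace(0,1.5,7)])
def sil(c,xy,base=0):
    h=cv2.convexHull(proj(c,M+[*xy,base]).astype(np.float32))[:,0]
    # resample
    h=np.vstack([h,h[:1]]); s=np.r_[0,np.cumsum(np.linalg.norm(np.diff(h,axis=0),axis=1))]
    u=np.linspace(0,s[-1],100,endpoint=False); p=np.c_[np.interp(u,s,h[:,0]),np.interp(u,s,h[:,1])]
    n=np.roll(p,-1,0)-np.roll(p,1,0); n=np.c_[n[:,1],-n[:,0]]; n/=np.linalg.norm(n,axis=1)[:,None]+1e-9
    return p,n
def fit(c,uv,base=0):
    f=c["frame"].astype(np.float32); 
    sm=lambda p:np.stack([cv2.remap(f[...,k].copy(),p[:,0].astype(np.float32),p[:,1].astype(np.float32),1) for k in range(3)],1)
    def cost(xy):
        p,n=sil(c,xy,base); return -np.mean(np.minimum(np.linalg.norm(sm(p+1.2*n)-sm(p-1.2*n),axis=1),80))
    x0=ray(c,uv,base+.017)
    g=[(cost(x0+[a,b]),a,b) for a in np.arange(-.012,.0121,.002) for b in np.arange(-.012,.0121,.002)]
    b=min(g); r=minimize(cost,x0+b[1:],method="Nelder-Mead",options=dict(initial_simplex=(x0+b[1:])+np.array([[0,0],[.0015,0],[0,.0015]])))
    return r.x,r.fun
E
python3 - <<'E'
from h import *; import pickle
d=pickle.load(open("c0.pkl","rb")); np.set_printoptions(precision=4,suppress=True)
N=dict(white=[(406,173),(218,212)],caramel=[(359,195),(266,207)],milk=[(229,169),(378,250)],dark=[(441,194),(200,195)],red=[(278,196),(337,221)],purp1=[(233,211),(380,219)],purp2=[(185,141),(422,285)])
for k,v in N.items(): print(k,*fit(d["top"],v[0]),*fit(d["scene"],v[1]))
for u in [(316,169),(188,191)]: print("dish",ray(d["top"],u,.015))
c=d["top"]; hsv=cv2.cvtColor(c["frame"],cv2.COLOR_BGR2HSV)
for u in [(226,284),(265,282),(304,280),(342,278)]:
    x0=ray(c,u,.011); m=(hsv[...,1]>70)&(hsv[...,2]>90)
    y,x=np.nonzero(m); k=np.hypot(x-u[0],y-u[1]); s=(k<19)&(k>9)
    e=cv2.fitEllipse(np.c_[x,y][s].astype(np.float32)); print("ring",e,ray(c,e[0],.011),s.sum())
for u in [(185,287),(382,275)]: print("card",ray(c,u,.03))
E
```

```text
white [ 0.6777 -0.1775] -69.15776824951172 [ 0.681  -0.1755] -50.046451568603516
caramel [ 0.6321 -0.0833] -80.0 [ 0.6353 -0.08  ] -66.97648620605469
milk [0.682 0.174] -80.0 [0.6868 0.178 ] -79.2611312866211
dark [ 0.6344 -0.2478] -80.0 [ 0.6378 -0.2456] -79.93700408935547
red [0.6282 0.0776] -80.0 [0.6326 0.0805] -79.21146392822266
purp1 [0.5977 0.1653] -80.0 [0.6014 0.1679] -68.10974884033203
purp2 [0.7407 0.2658] -80.0 [0.7434 0.268 ] -70.48926544189453
dish [0.6837 0.0009]
dish [0.6374 0.2536]
ring ((225.60134887695312, 283.6727600097656), (26.151588439941406, 26.855348587036133), 41.866024017333984) [0.4569 0.174 ] 185
ring ((264.42169189453125, 281.5455017089844), (25.975374221801758, 26.702783584594727), 31.426000595092773) [0.4612 0.0992] 180
ring ((303.1705017089844, 279.5611572265625), (25.918203353881836, 26.45697593688965), 26.58749771118164) [0.4653 0.0244] 172
ring ((341.7328796386719, 277.4166564941406), (25.964717864990234, 26.33517837524414), 26.612417221069336) [ 0.4697 -0.0504] 175
card [0.4504 0.247 ]
card [ 0.4744 -0.1264]
```

```bash
sed -i 's/,80))/,300))/' h.py; cat >> h.py <<'E'
def shift(cur,yaw,tgt):
    "tool-axis shift from cur to tgt, tool pointing down at yaw"
    return np.round(R.from_euler("xyz",[180,0,yaw],degrees=True).inv().apply(np.subtract(tgt,cur)),4)
E
python3 - <<'E'
from h import *; import pickle
d=pickle.load(open("c0.pkl","rb")); np.set_printoptions(precision=4,suppress=True)
N=dict(white=[(406,173),(218,212)],caramel=[(359,195),(266,207)],milk=[(229,169),(378,250)],dark=[(441,194),(200,195)],red=[(278,196),(337,221)],purp1=[(233,211),(380,219)],purp2=[(185,141),(422,285)])
for k,v in N.items(): print(k,*fit(d["top"],v[0]),*fit(d["scene"],v[1]))
c=d["scene"]; hsv=cv2.cvtColor(c["frame"],cv2.COLOR_BGR2HSV)
for p in [(.4569,.174),(.4612,.0992),(.4653,.0244),(.4697,-.0504)]:
    u=proj(c,[[*p,.011]])[0]; m=(hsv[...,1]>65)&(hsv[...,2]>90)
    y,x=np.nonzero(m); s=np.hypot((x-u[0])/15,(y-u[1])/10)<1
    e=cv2.fitEllipse(np.c_[x,y][s].astype(np.float32)); print(u,e,ray(c,e[0],.011),s.sum())
cur=(.144,.634,.242)
for q in [(.33,.55,.242),(.5,.4,.242),(.60,.2,.242),(.634,0,.242)]: print(shift(cur,167.18,q))
E
```

```text
white [ 0.6784 -0.1776] -77.7784652709961 [ 0.681  -0.1755] -50.046451568603516
caramel [ 0.6318 -0.0838] -115.27722930908203 [ 0.6348 -0.0805] -69.32227325439453
milk [0.6833 0.1746] -156.3416748046875 [0.6856 0.178 ] -91.01531982421875
dark [ 0.6348 -0.2489] -163.3175048828125 [ 0.6368 -0.2456] -100.96281433105469
red [0.6288 0.0767] -143.49461364746094 [0.6317 0.08  ] -88.88142395019531
purp1 [0.5981 0.1643] -124.97020721435547 [0.6005 0.1678] -72.55738067626953
purp2 [0.7405 0.265 ] -142.1160125732422 [0.7424 0.2681] -74.44071960449219
[391.6887 179.8219] ((392.8304748535156, 180.95541381835938), (14.123025894165039, 21.847654342651367), 96.83694458007812) [0.4605 0.1772] 222
[360.8569 175.5994] ((361.9539489746094, 176.8542022705078), (13.882566452026367, 21.431501388549805), 94.37059020996094) [0.4653 0.1028] 218
[330.9906 171.459 ] ((331.9685974121094, 172.68087768554688), (13.404176712036133, 21.10430145263672), 90.73576354980469) [0.4694 0.028 ] 198
[301.9977 167.5139] ((302.844482421875, 168.70668029785156), (13.169137954711914, 20.422590255737305), 86.26123046875) [ 0.4738 -0.0468] 192
[-0.2    -0.0406 -0.    ]
[-0.399  -0.1492 -0.    ]
[-0.5409 -0.322  -0.    ]
[-0.6185 -0.5095 -0.    ]
```

```bash
python3 -m handwheel '{"travel":[[-0.05,-0.01,0],[-0.1,-0.02,0],[-0.15,-0.03,0],[-0.2,-0.04,0],[-0.24,-0.062,0],[-0.28,-0.084,0],[-0.32,-0.106,0],[-0.36,-0.128,0],[-0.4,-0.15,0],[-0.428,-0.1845,0],[-0.456,-0.219,0],[-0.484,-0.2535,0],[-0.512,-0.288,0],[-0.54,-0.3225,0],[-0.56,-0.37,0],[-0.58,-0.416,0],[-0.6,-0.463,0],[-0.6185,-0.5095,0],[-0.6185,-0.5095,0],[-0.6185,-0.5095,0]],"yaw":[4.1,8.2,12.3,16.4,20.5,24.6,28.7,32.8,36.9,41,45.1,49.2,53.3,57.4,61.5,65.6,69.7,73.9,73.9,73.9]}' 0.8
python3 - <<'E'
from station import readout, viewer
import cv2,pickle
s=readout.get_state(); print({k:s[k] for k in("clock","tool_pos","ee_rot","opening","contact_force","joint_positions")})
c=viewer.camera("wrist"); cv2.imwrite("pics/w1.png",c["frame"]); print(c["eye"],c["rotation"],c["intrinsics"])
pickle.dump(c,open("w1.pkl","wb"))
E
```

```text
clock: 2.6
tool_pos: [0.634, 0.0006, 0.2417]
ee_rot: [-179.9, -0.1, 93.3]
contact_force: [0.6, 0.6, 0.1]
opening: 0.0683
grip_force: 0.0
{'clock': 2.6, 'tool_pos': array([6.33952534e-01, 5.82731924e-04, 2.41722756e-01]), 'ee_rot': array([-1.79932089e+02, -8.03909254e-02,  9.33122810e+01]), 'opening': 0.06825388670461459, 'contact_force': array([0.55441945, 0.5840028 , 0.08512289]), 'joint_positions': array([-13.51110784,  34.89729216,  19.99106578,  84.87189378,
       -12.81386582,  62.55614451,  12.41461774])}
[0.6300705  0.07202004 0.37433489] [1.63741357e+02 7.06652282e-02 3.26405029e+00] [[295.88008028   0.         318.56553471]
 [  0.         295.88008028 202.1265781 ]
 [  0.           0.           1.        ]]
```

View pics/w1.png

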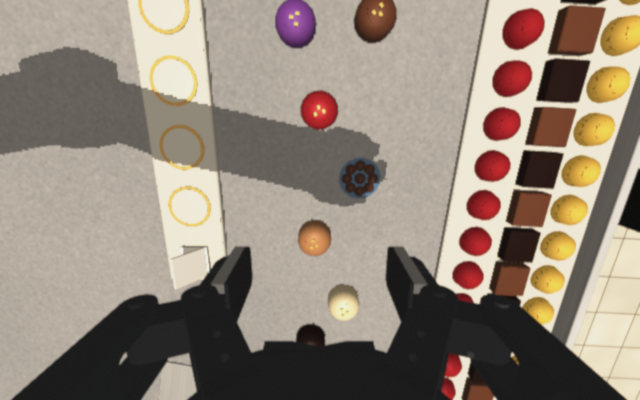

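The wrist view shows red at (319,110), caramel (314,238), white (343,302), dark partly hidden at (310,338), and rings at (173,80), (182,147) and (189,206). The wide grey area is shadow.

```bash
python3 - <<'E'
from h import *; import pickle
c=pickle.load(open("w1.pkl","rb")); np.set_printoptions(precision=4,suppress=True)
for k,u in dict(red=(319,110),caramel=(314,238),white=(343,302),purp=(295,22)).items(): print(k,*fit(c,u))
hsv=cv2.cvtColor(c["frame"],cv2.COLOR_BGR2HSV)
for p in [(.4582,.1756),(.4632,.101),(.4673,.0262),(.4717,-.0486)]:
    u=proj(c,[[*p,.011]])[0]; m=(hsv[...,1]>70)&(hsv[...,2]>60)
    y,x=np.nonzero(m); s=np.hypot((x-u[0]),(y-u[1]))<30
    e=cv2.fitEllipse(np.c_[x,y][s].astype(np.float32)); print(u,e,ray(c,e[0],.011),s.sum())
E
```

```text
red [0.6296 0.0786] -132.889404296875
caramel [ 0.6327 -0.0829] -114.50347900390625
white [ 0.6787 -0.1783] -76.07160186767578
purp [0.5991 0.1661] -124.15231323242188
[164.4787   5.8862] ((163.22618103027344, 5.229647636413574), (45.65542221069336, 54.83930587768555), 153.05352783203125) [0.4569 0.1761] 385
[174.6651  80.8154] ((172.89781188964844, 80.28282928466797), (42.67624282836914, 49.60551071166992), 146.07440185546875) [0.4612 0.1015] 578
[182.9307 147.1352] ((181.4523162841797, 146.7657928466797), (39.28757858276367, 44.645328521728516), 134.01318359375) [0.4655 0.0265] 548
[190.5189 206.1505] ((189.07179260253906, 206.09915161132812), (36.189239501953125, 41.118553161621094), 123.89718627929688) [ 0.4698 -0.0486] 407
```

```bash
python3 - <<'E'
from h import *
C=dict(caramel=(.6329,-.0825),milk=(.6843,.1762),dark=(.6359,-.2473),white=(.6793,-.1765))
M=dict(dark=(.4579,.1754),milk=(.4622,.1006),caramel=(.4663,.0258),white=(.4707,-.0490))
cur=(.634,.0003)
for k in ("caramel","milk","dark","white"):
    for q in (C[k],M[k]): print(k,shift([*cur,0],93.3,[*q,0])); cur=q
E
python3 -m handwheel '{"travel":[[-0.042,-0.003,0.03],[-0.0825,-0.0059,0.08],[-0.0825,-0.0059,0.13],[-0.0825,-0.0059,0.165],[-0.0825,-0.0059,0.18],[-0.0825,-0.0059,0.18],[-0.0825,-0.0059,0.18]],"yaw":[0,0,0,0,0,0,0]}' 0.8
python3 - <<'E'
from h import *; import pickle
from station import viewer
c=viewer.camera("wrist"); cv2.imwrite("pics/w2.png",c["frame"])
u=proj(c,[[.6329,-.0825,.017]])[0]; print(u,fit(c,u))
E
```

```text
caramel [-0.0826 -0.0059 -0.    ]
caramel [ 0.1177 -0.1601 -0.    ]
milk [0.1376 0.2263 0.    ]
milk [-0.0627 -0.2261 -0.    ]
dark [-0.3573  0.1534  0.    ]
dark [ 0.4322 -0.1534 -0.    ]
white [-0.3641  0.2008  0.    ]
white [ 0.1393 -0.2009 -0.    ]
clock: 3.52
tool_pos: [0.6345, -0.0827, 0.0641]
ee_rot: [179.8, 0.0, 93.3]
contact_force: [0.0, 0.9, -0.5]
opening: 0.0682
grip_force: 0.0
[315.79010056 229.79561122] (array([ 0.63265024, -0.08314774]), np.float64(-45.80000305175781))
```

View pics/w2.png

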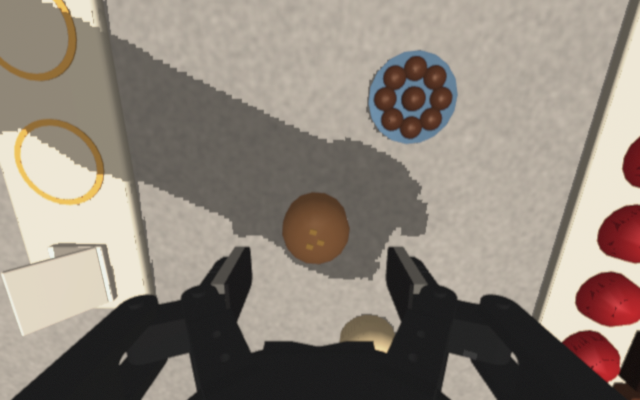

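The caramel one at (316,228) is centred between the fingers, and the fit agrees to within 1 mm. Next I descend and grip.

```bash
python3 -m handwheel '{"travel":[[0,0,0.02],[0,0,0.035],[0,0,0.045],[0,0,0.05],[0,0,0.05]],"yaw":[0,0,0,0,0]}' 0.8
python3 -m handwheel '{"travel":[[0,0,0],[0,0,0],[0,0,0],[0,0,0],[0,0,0]],"yaw":[0,0,0,0,0]}' 0.3
```

```text
clock: 4.2
tool_pos: [0.6329, -0.0831, 0.0118]
ee_rot: [-180.0, 0.0, 93.3]
contact_force: [0.1, 0.5, 0.4]
opening: 0.0683
grip_force: 0.0
clock: 4.82
tool_pos: [0.6338, -0.0832, 0.0133]
ee_rot: [179.9, 0.0, 93.3]
contact_force: [0.1, 0.0, 5.5]
opening: 0.0414
grip_force: 61.2
```

```bash
python3 -m handwheel '{"travel":[[0,0,-0.003],[0,0,-0.015],[0,0,-0.04],[0,0,-0.06],[0,0,-0.06],[0,0,-0.06]],"yaw":[0,0,0,0,0,0]}'
python3 - <<'E'
from h import *
from station import viewer
a=viewer.camera("wrist")["frame"][180:400,180:460]; s=viewer.camera("scene")["frame"][150:260,190:330]
cv2.imwrite("pics/w3.png",np.hstack([cv2.resize(a,(400,314)),cv2.resize(s,(400,314))]))
E
```

```text
clock: 5.58
tool_pos: [0.6325, -0.0827, 0.0718]
ee_rot: [-179.9, -0.0, 93.3]
contact_force: [-0.5, 0.4, -1.2]
opening: 0.0417
grip_force: 60.8
```

View pics/w3.png

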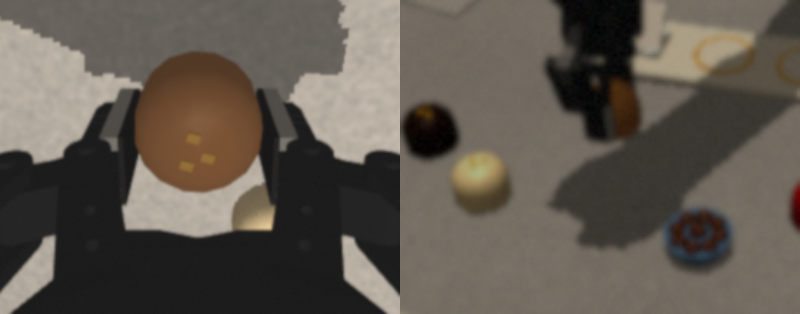

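```bash
python3 -m handwheel '{"travel":[[0.012,-0.016,0],[0.04,-0.055,0],[0.07,-0.095,0],[0.1,-0.135,0],[0.115,-0.156,0],[0.1177,-0.1601,0],[0.1177,-0.1601,0],[0.1177,-0.1601,0]],"yaw":[0,0,0,0,0,0,0,0]}'
python3 - <<'E'
from h import *
from station import viewer,readout
p=readout.get_state()["tool_pos"]; print(p)
for n in("wrist","top"):
    c=viewer.camera(n); u=proj(c,[[*p[:2],.077]])[0]; print(n,u,fit(c,u,p[2]-.012)); cv2.imwrite(f"pics/{n}4.png",c["frame"])
E
```

```text
clock: 6.68
tool_pos: [0.4681, 0.0243, 0.0723]
ee_rot: [179.9, 0.1, 93.2]
contact_force: [0.1, -0.8, 0.2]
opening: 0.0412
grip_force: 60.8
[0.46810042 0.024331   0.07230909]
wrist [318.54771489 270.22813181] (array([0.46788059, 0.02530764]), np.float64(-93.20916748046875))
top [302.35770303 277.82650489] (array([0.47706722, 0.01638061]), np.float64(-10.727453231811523))
```

View pics/wrist4.png

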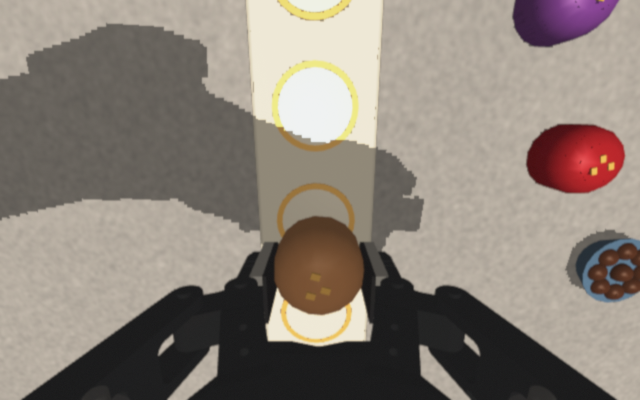

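```bash
cat > rings.py <<'E'
from h import *
from station import viewer
c=viewer.camera("wrist"); f=c["frame"].astype(np.float32)
sm=lambda p:cv2.remap((f[...,2]-f[...,0]),p[:,0].astype(np.float32),p[:,1].astype(np.float32),1)[:,0]
rp=np.vstack([ringpts(r,.011) for r in (.0245,.0255,.0265)])
for k,q in dict(m4=(.4579,.1754),m3=(.4622,.1006),m2=(.4663,.0258),m1=(.4707,-.0490)).items():
    cost=lambda xy:-np.mean(np.minimum(sm(proj(c,rp+[*xy,0])),90))
    g=[(cost(np.add(q,[a,b])),a,b) for a in np.arange(-.006,.0061,.0005) for b in np.arange(-.006,.0061,.0005)]
    b=min(g); print(k,np.add(q,b[1:]),b[0])
E
python3 rings.py
```

```text
m4 [0.4574 0.1754] -25.001211
m3 [0.4617 0.1006] -88.577774
m2 [0.4658 0.0248] -74.97925
m1 [ 0.4702 -0.05  ] -81.85069
```

```bash
python3 -m handwheel '{"travel":[[0,-0.0012,0.015],[0,-0.0012,0.032],[0,-0.0012,0.042],[0,-0.0012,0.047],[0,-0.0012,0.0495],[0,-0.0012,0.0495],[0,-0.0012,0.0495]],"yaw":[0,0,0,0,0,0,0]}'; python3 -c "
from station import readout
print(readout.get_state()['contact_force'],readout.get_state()['tool_pos'])"
```

```text
clock: 7.7
tool_pos: [0.4656, 0.0252, 0.0232]
ee_rot: [180.0, 0.0, 93.3]
contact_force: [-0.5, 0.1, 2.3]
opening: 0.0419
grip_force: 61.1
[-0.54312591  0.13730865  2.27846007] [0.46559748 0.02518002 0.02323736]
```

```bash
python3 -m handwheel '{"travel":[[0,0,0],[0,0,0],[0,0,0],[0,0,0]],"yaw":[0,0,0,0]}' 0.8
python3 -m handwheel '{"travel":[[0,0,-0.01],[0,0,-0.03],[0.03,0.045,-0.06],[0.06,0.09,-0.06],[0.09,0.14,-0.06],[0.12,0.19,-0.06],[0.1345,0.2215,-0.06],[0.1376,0.2275,-0.055],[0.1376,0.2275,-0.042],[0.1376,0.2275,-0.04],[0.1376,0.2275,-0.04]],"yaw":[0,0,0,0,0,0,0,0,0,0,0]}'
cat > look.py <<'E'
import sys; from h import *
from station import viewer
x,y,z=map(float,sys.argv[1:4]); c=viewer.camera("wrist"); cv2.imwrite(f"pics/{sys.argv[4]}.png",c["frame"])
u=proj(c,[[x,y,.017+z]])[0]; print(u,fit(c,u,z))
E
python3 look.py .6843 .1762 0 w5
```

```text
clock: 8.2
tool_pos: [0.4653, 0.0253, 0.0228]
ee_rot: [-180.0, 0.0, 93.3]
contact_force: [-0.4, -0.3, -0.3]
opening: 0.0679
grip_force: 0.0
clock: 9.57
tool_pos: [0.6836, 0.1747, 0.0626]
ee_rot: [-179.9, 0.0, 93.2]
contact_force: [-0.2, 0.2, -0.5]
opening: 0.0682
grip_force: 0.0
[319.94714659 228.93250916] (array([0.68398861, 0.17581124]), np.float64(-75.83263397216797))
```

View pics/w5.png

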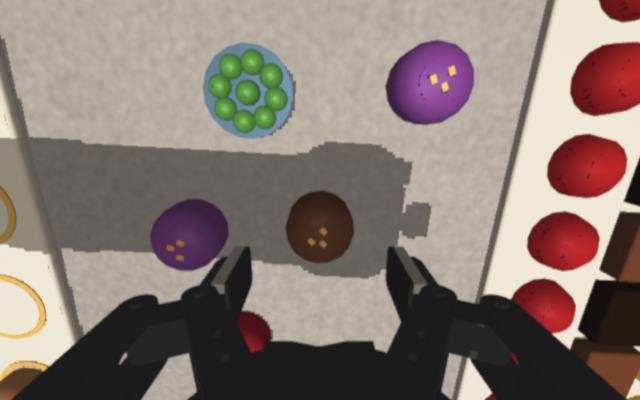

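Milk at (320,227) is centred, and purple at (190,234) is clear of the left finger. Descending to grip.

```bash
python3 -m handwheel '{"travel":[[0,0,0.02],[0,0,0.035],[0,0,0.046],[0,0,0.0505],[0,0,0.0505]],"yaw":[0,0,0,0,0]}' 0.8
python3 -m handwheel '{"travel":[[0,0,0],[0,0,0],[0,0,0],[0,0,0],[0,0,-0.003],[0,0,-0.015],[0,0,-0.04],[0,0,-0.06],[-0.006,-0.02,-0.06],[-0.018,-0.065,-0.06],[-0.032,-0.115,-0.06],[-0.046,-0.165,-0.06],[-0.058,-0.21,-0.06],[-0.0622,-0.2255,-0.06],[-0.0627,-0.2273,-0.06],[-0.0627,-0.2273,-0.06],[-0.0627,-0.2273,-0.06]],"yaw":[0,0,0,0,0,0,0,0,0,0,0,0,0,0,0,0,0]}' 0.3
python3 look.py .4615 .1005 .06 w6; python3 rings.py
```

```text
clock: 10.25
tool_pos: [0.6845, 0.1756, 0.0119]
ee_rot: [-180.0, 0.0, 93.3]
contact_force: [1.2, -0.7, 0.2]
opening: 0.0683
grip_force: 0.0
clock: 12.38
tool_pos: [0.4626, 0.1005, 0.0724]
ee_rot: [179.9, -0.0, 93.3]
contact_force: [1.0, 0.3, -1.1]
opening: 0.0418
grip_force: 60.9
[316.21292697 270.04227918] (array([0.46238376, 0.10080895]), np.float64(-76.45431518554688))
m4 [0.4574 0.1754] -88.59716
m3 [0.4617 0.0996] -64.24969
m2 [0.4658 0.0238] -72.9097
m1 [ 0.4732 -0.0545] 0.13965748
```

View pics/w6.png

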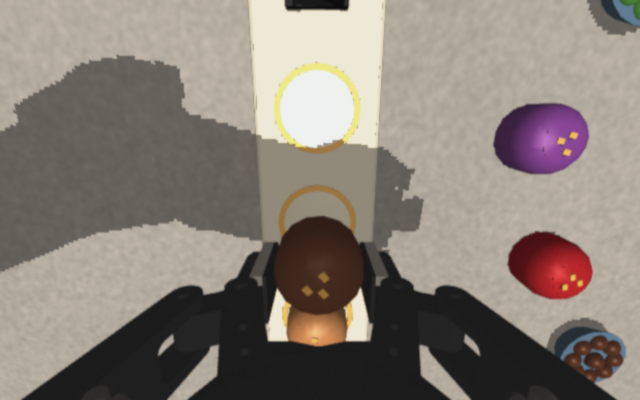

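```bash
python3 -m handwheel '{"travel":[[-0.0005,-0.0003,0.015],[-0.0005,-0.0003,0.032],[-0.0005,-0.0003,0.042],[-0.0005,-0.0003,0.047],[-0.0005,-0.0003,0.0495],[-0.0005,-0.0003,0.0495],[-0.0005,-0.0003,0.0495]],"yaw":[0,0,0,0,0,0,0]}'
python3 -m handwheel '{"travel":[[0,0,0],[0,0,0],[0,0,0],[0,0,-0.01],[0,0,-0.03],[0,0,-0.06],[-0.03,0.013,-0.07],[-0.08,0.035,-0.07],[-0.13,0.056,-0.07],[-0.18,0.078,-0.07],[-0.23,0.1,-0.07],[-0.28,0.122,-0.07],[-0.33,0.143,-0.065],[-0.35,0.152,-0.055],[-0.3568,0.1549,-0.042],[-0.3568,0.1549,-0.04],[-0.3568,0.1549,-0.04],[-0.3568,0.1549,-0.04]],"yaw":[0,0,0,0,0,0,0,0,0,0,0,0,0,0,0,0,0,0]}' 0.8
python3 look.py .6359 -.2473 0 w7
```

```text
clock: 13.35
tool_pos: [0.461, 0.0995, 0.0234]
ee_rot: [180.0, -0.0, 93.3]
contact_force: [-1.2, -0.0, 5.2]
opening: 0.0415
grip_force: 61.4
clock: 15.6
tool_pos: [0.6364, -0.2464, 0.0635]
ee_rot: [180.0, -0.0, 93.4]
contact_force: [-0.2, 0.6, 0.7]
opening: 0.0683
grip_force: 0.0
[317.69665616 231.96541939] (array([ 0.63521426, -0.2482601 ]), np.float64(-99.40478515625))
```

View pics/w7.png

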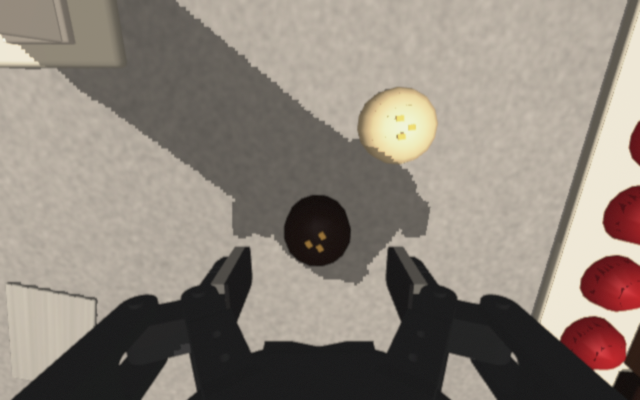

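Dark at (318,230) is centred and white at (398,124) is clear of the right finger. I'll grip it and carry it high over the row.

```bash
python3 -m handwheel '{"travel":[[-0.0007,0,0.02],[-0.0007,0,0.035],[-0.0007,0,0.046],[-0.0007,0,0.0505],[-0.0007,0,0.0505]],"yaw":[0,0,0,0,0]}' 0.8
python3 -m handwheel '{"travel":[[0,0,0],[0,0,0],[0,0,0],[0,0,0],[0,0,-0.003],[0,0,-0.02],[0,0,-0.055],[0.014,-0.005,-0.09],[0.056,-0.02,-0.1],[0.11,-0.04,-0.1],[0.164,-0.059,-0.1],[0.218,-0.078,-0.1],[0.272,-0.0975,-0.1],[0.326,-0.117,-0.1],[0.38,-0.136,-0.1],[0.415,-0.149,-0.095],[0.43,-0.154,-0.075],[0.4325,-0.1551,-0.06],[0.4325,-0.1551,-0.06],[0.4325,-0.1551,-0.06]],"yaw":[0,0,0,0,0,0,0,0,0,0,0,0,0,0,0,0,0,0,0,0]}' 0.3
python3 look.py .4574 .1753 .06 w8; python3 rings.py
```

```text
clock: 16.27
tool_pos: [0.6359, -0.2485, 0.0118]
ee_rot: [-180.0, -0.0, 93.3]
contact_force: [-0.3, 0.2, 0.7]
opening: 0.0682
grip_force: 0.0
clock: 18.77
tool_pos: [0.4574, 0.1731, 0.0728]
ee_rot: [179.9, 0.0, 93.1]
contact_force: [0.2, 0.0, 0.0]
opening: 0.0419
grip_force: 60.8
[318.71723257 265.60529252] (array([0.4570383 , 0.17362635]), np.float64(-99.58872985839844))
m4 [0.4574 0.1754] -60.327766
m3 [0.4617 0.1001] -61.619354
m2 [0.4723 0.0198] 0.31524432
m1 [ 0.4647 -0.055 ] -0.0
```

View pics/w8.png

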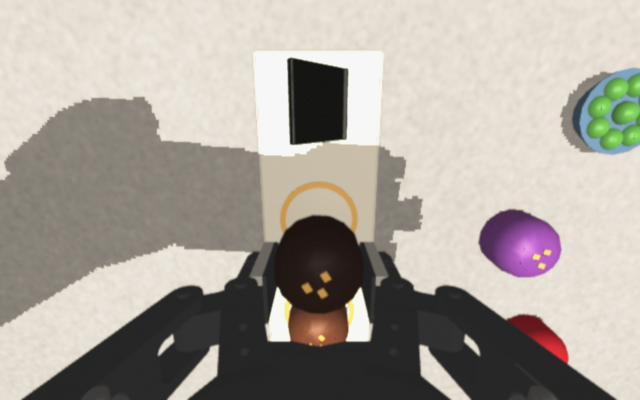

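```bash
python3 -m handwheel '{"travel":[[0.0012,0,0.005],[0.0012,0,0.005],[0.0012,0,0.005]],"yaw":[0,0,0]}'; python3 look.py .4574 .1753 .055 w9;  python3 rings.py
```

```text
clock: 19.25
tool_pos: [0.4564, 0.1756, 0.0673]
ee_rot: [-180.0, 0.0, 93.3]
contact_force: [-0.2, 0.0, -0.7]
opening: 0.0415
grip_force: 60.8
[320.56835386 270.90088288] (array([0.45684083, 0.17632289]), np.float64(-89.45099639892578))
m4 [0.4574 0.1754] -58.219334
m3 [0.4612 0.1031] -59.36767
m2 [0.4718 0.0198] 0.22888184
m1 [ 0.4647 -0.055 ] -0.0
```

```bash
python3 -m handwheel '{"travel":[[-0.0007,0,0.015],[-0.0007,0,0.03],[-0.0007,0,0.039],[-0.0007,0,0.043],[-0.0007,0,0.0445],[-0.0007,0,0.0445],[-0.0007,0,0.0445]],"yaw":[0,0,0,0,0,0,0]}'
python3 -m handwheel '{"travel":[[0,0,0],[0,0,0],[0,0,0],[0,0,-0.01],[0,0,-0.03],[0,0,-0.06],[-0.03,0.017,-0.07],[-0.08,0.045,-0.07],[-0.13,0.072,-0.07],[-0.18,0.1,-0.07],[-0.23,0.128,-0.07],[-0.28,0.156,-0.07],[-0.33,0.183,-0.065],[-0.355,0.197,-0.055],[-0.3642,0.2025,-0.042],[-0.3642,0.2025,-0.04],[-0.3642,0.2025,-0.04],[-0.3642,0.2025,-0.04],[-0.3642,0.2025,-0.04]],"yaw":[0,0,0,0,0,0,0,0,0,0,0,0,0,0,0,0,0,0,0]}' 0.8
python3 look.py .6793 -.1765 0 w10
```

```text
clock: 20.23
tool_pos: [0.456, 0.1747, 0.0233]
ee_rot: [-180.0, -0.0, 93.3]
contact_force: [-2.0, -0.7, 4.8]
opening: 0.0417
grip_force: 61.3
clock: 22.6
tool_pos: [0.6797, -0.1761, 0.0635]
ee_rot: [180.0, -0.0, 93.3]
contact_force: [0.2, -0.6, 0.3]
opening: 0.0686
grip_force: 0.0
[317.88544463 231.06342141] (array([ 0.67762237, -0.17928034]), np.float64(-30.373022079467773))
```

View pics/w10.png

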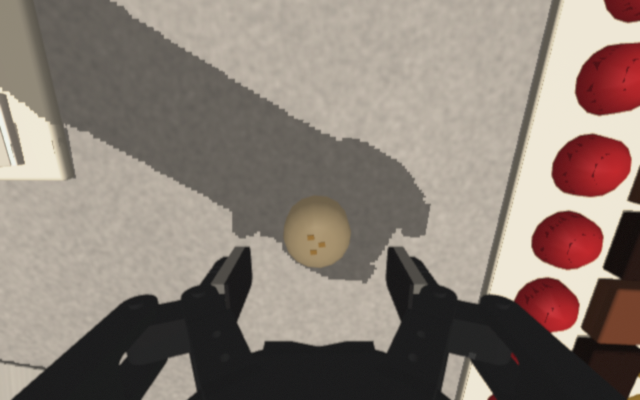

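```bash
python3 -m handwheel '{"travel":[[-0.001,0,0.02],[-0.001,0,0.035],[-0.001,0,0.046],[-0.001,0,0.0505],[-0.001,0,0.0505]],"yaw":[0,0,0,0,0]}' 0.8
python3 -m handwheel '{"travel":[[0,0,0],[0,0,0],[0,0,0],[0,0,0],[0,0,-0.003],[0,0,-0.02],[0,0,-0.055],[0.014,-0.02,-0.075],[0.042,-0.06,-0.075],[0.07,-0.1,-0.075],[0.098,-0.141,-0.075],[0.126,-0.182,-0.075],[0.138,-0.199,-0.065],[0.14,-0.2024,-0.055],[0.14,-0.2024,-0.055],[0.14,-0.2024,-0.055],[0.14,-0.2024,-0.055],[0.14,-0.2024,-0.055]],"yaw":[0,0,0,0,0,0,0,0,0,0,0,0,0,0,0,0,0,0]}' 0.3
python3 look.py .4702 -.0495 .055 w11; python3 rings.py
```

```text
clock: 23.28
tool_pos: [0.6794, -0.1781, 0.0118]
ee_rot: [-180.0, -0.0, 93.3]
contact_force: [-0.2, -0.2, 0.4]
opening: 0.0684
grip_force: 0.0
clock: 25.52
tool_pos: [0.4699, -0.0502, 0.0674]
ee_rot: [180.0, 0.0, 93.3]
contact_force: [0.1, -0.6, -0.2]
opening: 0.0415
grip_force: 60.8
[319.25483292 268.77525357] (array([ 0.46979696, -0.04994136]), np.float64(-78.17118835449219))
m4 [0.4519 0.1694] -0.0
m3 [0.4617 0.1006] -23.258858
m2 [0.4658 0.0258] -88.00103
m1 [ 0.4702 -0.05  ] -70.6607
```

View pics/w11.png

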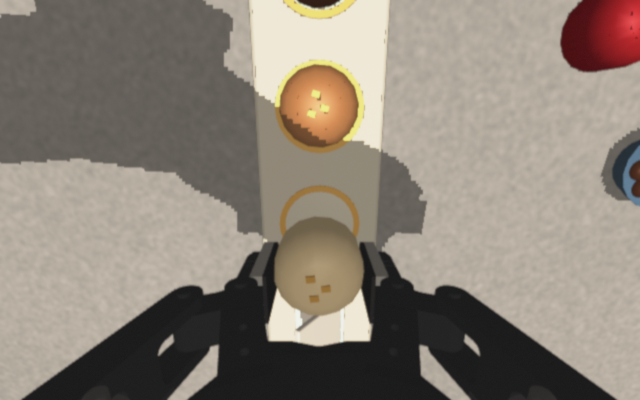

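```bash
python3 -m handwheel '{"travel":[[0.0003,0,0.015],[0.0003,0,0.03],[0.0003,0,0.039],[0.0003,0,0.043],[0.0003,0,0.0445],[0.0003,0,0.0445],[0.0003,0,0.0445]],"yaw":[0,0,0,0,0,0,0]}'
python3 -m handwheel '{"travel":[[0,0,0],[0,0,0],[0,0,0],[0,0,-0.01],[0,0,-0.03],[0,0,-0.07],[-0.04,0.02,-0.11],[-0.09,0.05,-0.15],[-0.14,0.08,-0.18],[-0.19,0.11,-0.2],[-0.24,0.14,-0.2],[-0.29,0.17,-0.2],[-0.33,0.18,-0.2],[-0.35,0.18,-0.2],[-0.35,0.18,-0.2],[-0.35,0.18,-0.2]],"yaw":[0,0,0,0,0,0,0,0,0,0,0,0,0,0,0,0]}' 0.8
python3 - <<'E'
from h import *
from station import viewer
c=viewer.camera("top"); M=dict(dark=(.4569,.174),milk=(.4612,.0992),caramel=(.4653,.0244),white=(.4697,-.0504))
for k,q in M.items(): 
    u=proj(c,[[*q,.027]])[0]; x,s=fit(c,u,.01); print(k,(x-q)*1000,s)
u=proj(c,[[.6288,.0767,.017]])[0]; print("red",fit(c,u))
s=viewer.camera("scene")["frame"][130:250,240:460]
cv2.imwrite("pics/f.png",np.vstack([cv2.resize(c["frame"][120:320,150:460],(775,500))[:500],]))
cv2.imwrite("pics/fs.png",cv2.resize(s,(770,420)))
E
```

```text
clock: 26.5
tool_pos: [0.4691, -0.0496, 0.0234]
ee_rot: [-180.0, -0.0, 93.3]
contact_force: [-2.6, 0.1, 6.3]
opening: 0.0421
grip_force: 61.3
clock: 28.5
tool_pos: [0.6695, -0.387, 0.2232]
ee_rot: [180.0, -0.1, 93.3]
contact_force: [0.9, 0.5, -0.2]
opening: 0.0682
grip_force: 0.0
dark [-1.69435595  0.78982628] -254.56617736816406
milk [-0.30325846 -0.54147692] -226.73263549804688
caramel [-0.19185498 -0.20699733] -179.7065887451172
white [-2.22118568 -0.70778275] -117.41050720214844
red (array([0.62882119, 0.07667666]), np.float64(-157.00619506835938))
```

View pics/f.png

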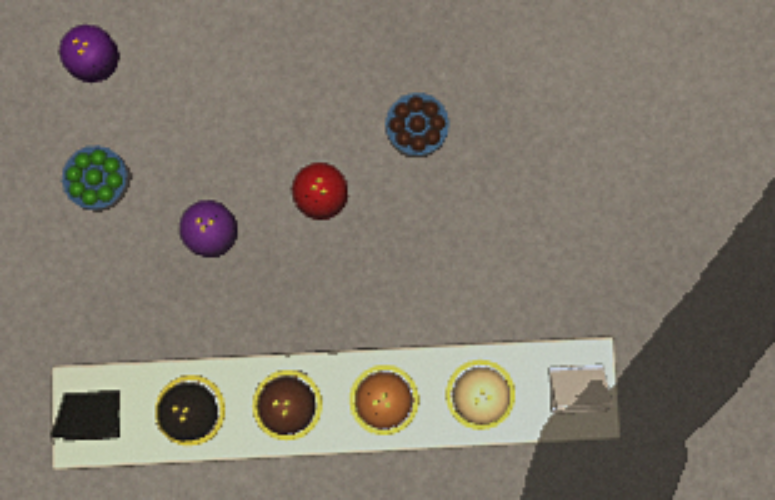

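View pics/fs.png

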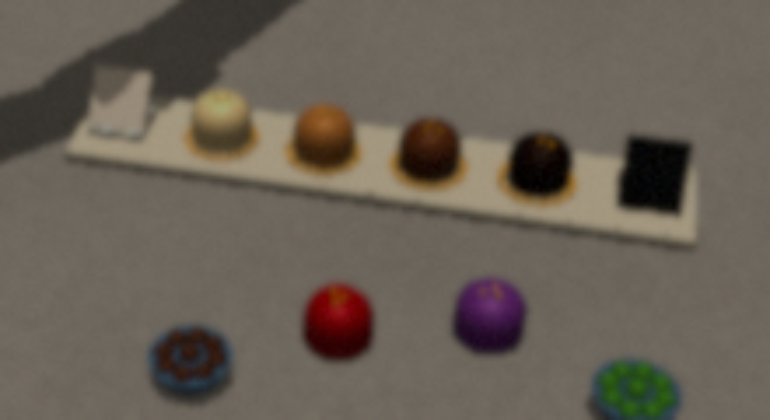

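All four stand upright inside their rings: dark, milk, caramel, ivory from the black card to the white card, at most about 2 mm off centre. Red has not moved, so I'm handing in.

```bash
python3 -c "
from station import ticket
print(ticket.job_done())"
```

```text
the job is handed in; nothing more can be done
None
```

The tasting row is set and handed in at about 28.6 s: the four chocolates stand upright on their gold rings, within about 2 mm of centre, from ivory at the white card to dark at the black card, and the red one has not moved.

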